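# Hook the return spring of the tile press onto its anchor post

### The arm

A 6-joint arm with a two-finger parallel gripper is mounted at the origin on the work surface. World frame = base frame: x ahead of the robot, y to its left, z up, the work surface at z = 0. Lengths are in mm, angles in degrees, forces in N, time in s.
With the tool pointing down it reaches from about 300 to 850 mm from the base axis. Payload 4.2 kg.
Tool frame: the origin (TCP) lies on the centre line of the jaws, within the pads' length; the fingertips stand 11 mm ahead of it and the grasp point (between the pads) lies 8 mm behind it; z points along the fingers, y is the line along which they close (so a half turn about z gives the same grasp; the last joint's range is limited). The gripper opens to 91 mm and grips with 3 to 60 N. Pads are 32 mm wide; open, the fingers measure 118 mm over their backs; the gripper's body (76 mm by 178 mm) begins 60 mm behind the grasp point.
Start: joints at [72.422, 18.312, 89.639, -0, 72.044, -1.146], TCP at [162.66, 551.529, 224.976] pointing down, gripper open.
Joint ranges: [-177.97, 177.97], [-48.28, 115.42], [12.27, 149.76], [-77.06, 257.06], [2.81, 150.46], [-146.56, 146.56]. Speed limits (degrees/s): [147.25, 147.25, 180, 180, 180, 180].

### API

Orientations are given as [roll, pitch, yaw] about the fixed x, y, z axes, in that order (R = Rz(yaw) Ry(pitch) Rx(roll)).
In Python, from workcell import env, grab_frame, camera_model, models gives the robot as it stands.
- The arm moves only by the shell command python3 -m crank 'ROWS' [FORCE]. ROWS is text: rows parted by semicolons, each of 7 numbers parted by spaces: the closure, from -1 (fully open) to 1 (shut), so that 0 is half open, then the shift along the tool's x, y, z in mm, then the turn, a rotation vector about the tool's x, y, z in degrees. A call has 1 to 10 rows; each row shifts and turns the commanded pose from where the row before left it, along the tool's axes as they then stand; what a row does not reach is not made up. A row lasts 1/8 s, in which the tool goes at most 62.5 mm and 10.7 degrees, less where a joint would pass 70% of its speed; a pose out of reach is approached as far as the arm can. A call is refused whole if a number of a shift passes 62.5 or a number of a turn 10.7, either way. A call with a gripper value outside its range is refused whole. The fingers move at their own pace and stop on an object; FORCE is the grip in N (left out, the last holds). Time passes only in rows, so rows that do not move let the fingers close. It gives the time, the measured TCP pose, the force, the opening and the grip force at its end, in the units of the state.
- env.state(): the state, without advancing time (a new reading comes with each control period).
- grab_frame(name): name is "scene" or "top" or "wrist"; returns the picture (400x640x3 uint8, blue, green, red); there is no depth.
- camera_model(name): a dict with "K" (3x3 intrinsics, pixels), "R" (3x3) and "t" (3): a world point X has camera coordinates R X + t; the wrist camera has in their place "mount" (4x4, takes a point from camera to tool coordinates, whose origin is the TCP and whose axes are the flange's). Camera axes: x right, y down, z forward; pixel columns grow to the right and rows downward; lengths in mm; the calibration is good to about 2 mm. A picture is of the moment at which its call begins: read the wrist's pose just before it. camera_model takes no time and is no camera call.
- env.job_done(): hands the job in; it is judged then, once.
Trained networks look in the newest picture that a camera, given by its name, has taken for a name from the list of things; names that differ only in an ending like _2 or _b are one class to them, and where a whole thing is asked for, a point or a joint stands for the part that bears it (a point fixed in the world has none). Each returns a list of dicts, best first, with "p" (0 to 1); they miss things now and then, are a little off and sometimes report something else, mostly with a low value. They report only what shows in the picture. A call takes as long as a camera call. They do not tell look-alikes from the thing itself.
- models.search_frame(name, camera): "point" ([x, y, z] in mm, in world coordinates, good to about 4 mm: the middle of the surface that is visible of it).
The state is a dict: "time_s": time; "qpos": joint angles; "qvel": joint speeds; "effort": joint torques, N m; "ee_pos": TCP position; "ee_rot": TCP orientation; "force": force on the tool from outside, world axes, zero at the start; "torque": the same for the moment, N m; "gripper_width": finger opening in mm; "gripper_force": force on a finger pad.
Only numpy, scipy, OpenCV 4.12 (cv2) and the standard library are available. Lean on these libraries where they do the work, as an engineer would, in place of code of your own. Each camera call takes 0.05 s, during which the arm holds its last target. There are 200 camera calls.

### The job

The return spring of the clay-tile press has come off. Take the forked spring puller from the rack, stretch the spring with it, without touching the spring with the fingers, and let its hook end back onto the upright anchor post so that the post sits in the bend of the hook under tension. Then hang the puller back, upright, in the slot it came from and let go.

Things in the scene. Friction and masses are not known exactly. Their poses are not given: they have to be found in the camera images.
- puller: Spring puller hanging in a rack slot (30 mm wide along its x, rails 80 mm along y, top z 65 mm); a round-gripped scraper hangs 110 mm off. Mm: wooden grip 24 (x) x 44 (y), z 5 to 60, on a 50 x 50 x 5 guard plate that rests on the rails; below it two prongs, z 0 to -40, 10 thick (x), 8 wide, gap 20 (y), 36 overall. 160 g. Origin: centre of guard's underside, z up. Works either way round.
- hook: Spring's end, z 55 mm; slides on its x, swings about press pin, never lifts. Origin: post's seat in the bend, 172 mm from pin when slack. Mm: 6 wire; neck on x axis -107 (coil) to -59; collar, 36 across, x -73 to -67: fork goes over the neck, pulls its coil side. Wire then goes to y 16, half circle radius 16 about x -7, tip x -14, y -21. Open on -y side. 2 N + 70 N/m, max 95. Stays where swung.
- anchor_post: Upright steel pin 12 mm across, fixed on the press base, foot 36 mm square, 8 mm high. Origin: on its axis at the base's top (20 mm above the table); top of pin 50 mm above that. 207 to 224 mm from the pivot pin; the slack spring lies off to its +y side (press frame). The hook passes it on that side, stretched 20 to 40 mm too far, swings over so the pin enters its open side, and is let back.
- press: Blue lever press for clay tiles, fixed to the table. Origin: on the table under the spring's upright pivot pin (8 mm across, top 66 mm high); x runs along the base to the anchor post, z up. Base 20 mm high, x -200 to 250, y -70 to 110 mm. Column and head, 155 mm high, stand at x below -45 mm; hand lever to 180 mm.
Mind the look-alikes: they are no part of the job. Leave any pink or red look-alike of the puller alone.

How it is judged (in metres and radians):
On the way:
1. the puller pulls the spring out to at least 15 mm of stretch (contact force between puller and hook above 1.5 N and horizontal distance between hook and press above 0.187 m), for 0.2 s.
At the end, for the whole second after the job is handed in: The post sits in the bend of the hook (hook origin within 10 mm of the post's axis, seen from above) and the spring's tension holds it there (contact force over 1.5 N); the puller hangs at rest within 30 mm of where it hung at the start, tilted less than 10 degrees (horizontal distance between hook and anchor_post below 0.01 m and contact force between hook and anchor_post above 1.5 N and linear speed of each of hook, puller below 0.02 m/s and distance of puller from where it was at the start of the episode below 0.03 m and angle between puller's own z axis and vertical below 0.17 rad); the robot touches nothing.
It fails at once if the fingers touch the spring's hook end (over 1 N) (contact force between the fingers and hook above 1 N).
It also fails if it takes over 59 s, if anything falls off the work surface, if the arm or the gripper's body presses on something with over 40 N, if the wrist force passes 120 N, or if a joint passes its speed limit or range.

## Working session

There is one attempt and no reset: what is moved stays moved. The work goes in short steps, Python scripts to look and compute and a shell command to move; the robot and the scene stay as the last step left them, time stands still between calls to the robot, and variables do not carry over. Pictures are saved under pics/ and viewed, at most 10 in all, crops included, and the job is handed in when it is done.

```bash
ls; mkdir -p pics
python3 - <<'E'
from workcell import env, grab_frame, camera_model, models
import cv2,numpy as np
print(env.state())
for n in ["scene","top"]:
    cv2.imwrite(f"pics/{n}0.png",grab_frame(n)); 
    m=camera_model(n); print(n,{k:np.round(v,3).tolist() for k,v in m.items()})
    for o in ["puller","hook","anchor_post","press"]:
        print(n,o,[(np.round(d["point"]).tolist(),round(d["p"],2)) for d in models.search_frame(o,n)][:4])
print(camera_model("wrist"))
E
```

```text
pics
{'time_s': 0.0, 'qpos': array([ 7.24208888e+01,  1.83510393e+01,  8.97060656e+01, -4.02367549e-04,
        7.20433519e+01, -1.14603112e+00]), 'qvel': array([-0.04303389,  0.00440288, -0.02005676,  0.1252722 , -0.13569732,
       -0.04997674]), 'effort': array([-5.27826614e-04, -4.12468350e+01, -2.31968290e+01,  7.26736570e-02,
        4.59161145e-02, -1.42457034e-04]), 'ee_pos': array([162.52158883, 551.05125162, 224.12860127]), 'ee_rot': array([-1.79899556e+02, -1.62672970e-03,  1.63567043e+02]), 'force': array([ 0.56667009,  0.29378282, -0.04329764]), 'torque': array([-0.01680089,  0.0395588 , -0.00112252]), 'gripper_force': 0.0, 'gripper_width': 91.11574068768651}
scene {'K': [[470.774, 0.0, 315.652], [0.0, 470.774, 197.113], [0.0, 0.0, 1.0]], 'R': [[0.732, 0.681, -0.003], [0.426, -0.462, -0.778], [-0.531, 0.568, -0.628]], 't': [-432.013, -143.283, 1390.94]}
scene puller [([412.0, 111.0, 62.0], 0.96), ([535.0, 194.0, 99.0], 0.78), ([649.0, 87.0, 65.0], 0.57)]
scene hook [([559.0, -150.0, 53.0], 0.83)]
scene anchor_post [([619.0, -28.0, 26.0], 0.8)]
scene press [([594.0, -292.
[... 254 characters left out ...]
405.0, 119.0, 40.0], 0.66), ([525.0, 198.0, 109.0], 0.64)]
top hook [([549.0, -140.0, 60.0], 0.66)]
top anchor_post [([612.0, -24.0, 30.0], 0.55)]
top press [([554.0, -229.0, 19.0], 0.74)]
{'K': array([[290.70105432,   0.        , 322.58994326],
       [  0.        , 290.70105432, 196.30042876],
       [  0.        ,   0.        ,   1.        ]]), 'mount': array([[ 7.98669857e-04, -9.65694438e-01, -2.59679832e-01,
         7.30137860e+01],
       [ 9.99999609e-01,  8.70020292e-04, -1.59828401e-04,
        -3.63927446e-01],
       [ 3.80272121e-04, -2.59679603e-01,  9.65694755e-01,
        -1.59297093e+02],
       [ 0.00000000e+00,  0.00000000e+00,  0.00000000e+00,
         1.00000000e+00]])}
```

View pics/scene0.png

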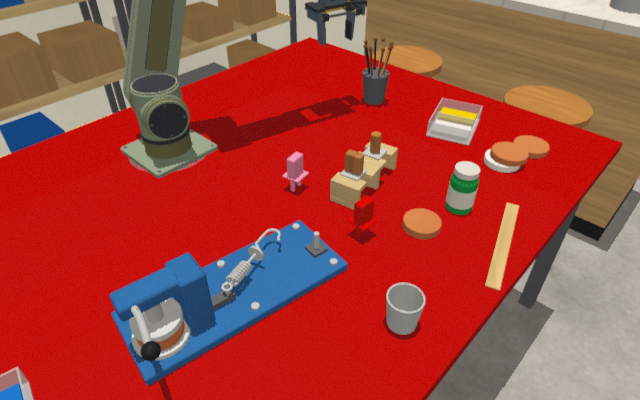

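View pics/top0.png

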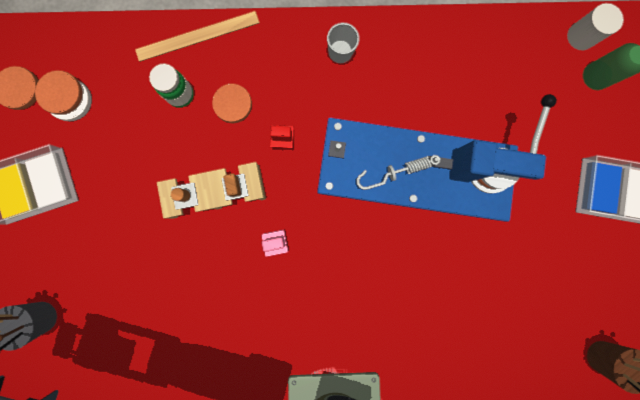

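The scene shows the candidates: a puller-shaped tool with a brown rectangular grip in the rack at scene (354,163) / top (232,184); the round-gripped scraper at (376,140) / (180,195); a pink look-alike at (295,170) / (274,243); and a red one at (363,215) / (281,137). I choose the rectangular-gripped one in the rack. The press is at top (320-545, 118-220), its spring hook at (365,180) and its post at (338,147).

```bash
cat > h.py <<'E'
import numpy as np, cv2
from scipy.spatial.transform import Rotation as Ro
from workcell import env, grab_frame, camera_model, models
def cam(name,st=None):
    m=camera_model(name); K=m["K"]
    if name!="wrist": return K,np.array(m["R"]),np.array(m["t"])
    st=st or env.state()
    T=np.eye(4);T[:3,:3]=Ro.from_euler("xyz",st["ee_rot"],degrees=True).as_matrix();T[:3,3]=st["ee_pos"]
    C=np.linalg.inv(T@m["mount"]); return K,C[:3,:3],C[:3,3]
def ray(c,px,z):
    K,R,t=c; d=R.T@np.linalg.solve(K,[px[0],px[1],1]); o=-R.T@t
    return o+d*(z-o[2])/d[2]
def proj(c,X):
    K,R,t=c; p=K@(R@np.asarray(X,float)+t); return p[:2]/p[2]
E
python3 - <<'E'
import cv2,numpy as np
im=cv2.imread("pics/top0.png"); f=3.6
a=cv2.resize(im[112:226,312:532],None,fx=f,fy=f,interpolation=cv2.INTER_CUBIC)
b=cv2.resize(im[158:213,152:372],None,fx=f,fy=f,interpolation=cv2.INTER_CUBIC)
cv2.imwrite("pics/top0c.png",np.vstack([a,b[:185]]))
E
```

```text
(no output)
```

View pics/top0c.png

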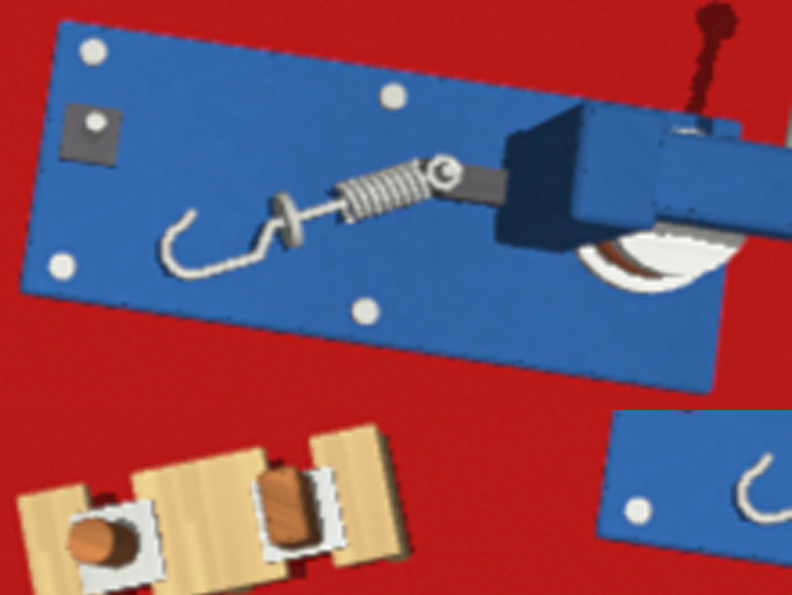

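The crop confirms the rectangular-gripped wooden tool with the white guard (crop (301,514)) as the puller, beside the round scraper. The press base, pivot pin (443,170), post top (95,121), collar (288,220) and hook bend are all clear.

Run:
```python
from h import *
c=cam("top"); A=lambda x,y,z: ray(c,(312+x/3.6,112+y/3.6),z); B=lambda x,y,z: ray(c,(152+x/3.6,158+(y-410)/3.6),z)
P=lambda n,p: print(n,np.round(p,1))
c1,c2,c3=A(62,20,20),A(22,292,20),A(710,393,20)
P("corners",[c1,c2,c3]); print("len",np.linalg.norm(c1-c2),np.linalg.norm(c3-c2))
xd=(c2-c3)/np.linalg.norm(c2-c3); yd=(c2-c1)/np.linalg.norm(c1-c2)
print("yaw",np.degrees(np.arctan2(xd[1],xd[0])), "from y", np.degrees(np.arctan2(yd[1],yd[0]))-90)
pin=A(443,170,66); post=A(95,121,70); foot=A(90,134,28); P("pin",pin);P("post",post);P("foot",foot)
print("d",np.linalg.norm((post-pin)[:2]))
col=A(288,220,55); P("collar",col); nk=A(340,210,55); P("neck",nk); P("bend",A(163,250,55)); P("tip",A(193,213,55))
d=(col-pin)[:2]; print("collar dist",np.linalg.norm(d),"dir",np.degrees(np.arctan2(d[1],d[0])))
d=(post-pin)[:2]; print("post dir",np.degrees(np.arctan2(d[1],d[0])))
g=[B(255,482,70),B(335,465,70),B(347,545,70),B(265,563,70)]; P("guard",np.mean(g,0)); print([np.linalg.norm(g[i]-g[i-1]) for i in range(4)])
r1,r2=B(310,437,65),B(376,425,65); r3=B(409,553,65); P("rail",[r1,r2,r3]); e=(r3-r2); print("rail dir",np.degrees(np.arctan2(e[1],e[0])))
r4=B(17,497,65);r5=B(335,567,65); e=r4-r2; print("rack x dir",np.degrees(np.arctan2(e[1],e[0])))
P("grip top",[B(258,470,125),B(290,463,125),B(318,540,125),B(272,550,125)])
```

```text
corners [[ 688.    -8.4   20. ]
 [ 512.3   22.9   20. ]
 [ 434.9 -415.7   20. ]]
len 178.49868207558816 445.3678061081533
yaw 79.9940671612468 from y 79.90623383821554
pin [ 576.9 -236.9   66. ]
post [612.3 -23.5  70. ]
foot [611.6 -23.4  28. ]
d 216.35103049636965
collar [ 549.9 -142.3   55. ]
neck [ 555.2 -174.9   55. ]
bend [533.4 -64.   55. ]
tip [555.9 -83.5  55. ]
collar dist 98.3877070053757 dir 105.93593591169969
post dir 80.57171674673708
guard [527.7 203.9  70. ]
[np.float64(49.56526173124356), np.float64(49.33013631483672), np.float64(49.233207521346266), np.float64(50.44319488687733)]
rail [[575.  198.2  65. ]
 [581.3 157.8  65. ]
 [502.3 139.4  65. ]]
rail dir -166.8549626976687
rack x dir 99.89426296102003
grip top [[548.5 218.6 125. ]
 [552.  200.3 125. ]
 [507.5 185.2 125. ]
 [502.6 211.3 125. ]]
```

```bash
cat >> h.py <<'E'
def plan(wps, start=None):
    """wps: list of (x,y,z,yaw,nrows); prints per-row shift(tool axes at row start) + turn about tool z; tool kept vertical"""
    st=env.state()
    p,R=(st["ee_pos"],Ro.from_euler("xyz",st["ee_rot"],degrees=True)) if start is None else (np.array(start[:3],float),Ro.from_euler("xyz",[180,0,start[3]],degrees=True))
    y0=R.as_euler("xyz",degrees=True)[2]; first=start is None
    for x,y,z,yaw,n in wps:
        p0=p.copy(); dy=(yaw-y0+180)%360-180; out=[]
        for k in range(1,n+1):
            q=p0+(np.array([x,y,z])-p0)*k/n
            Rn=Ro.from_euler("xyz",[180,0,y0+dy*k/n],degrees=True)
            s=np.round(R.inv().apply(q-p),1); r=np.round((R.inv()*Rn).as_rotvec(degrees=True),1)
            out.append(" ".join(f"{v:g}" for v in [*s,*r])); p=p+R.apply(s); R=R*Ro.from_rotvec(r,degrees=True)
        y0=R.as_euler("xyz",degrees=True)[2]; print(" ; ".join(out))
E
python3 -c "
from h import *
plan([(527.7,203.9,240,192,10)])"
```

```text
-44.8 -23 -1.5 -0 -0 -2.8 ; -43.7 -25.2 -1.5 -0 -0 -2.9 ; -42.4 -27.3 -1.5 -0 -0 -2.8 ; -40.9 -29.4 -1.5 -0 -0 -2.9 ; -39.4 -31.4 -1.5 -0 -0 -2.8 ; -37.8 -33.4 -1.5 -0 -0 -2.9 ; -36.1 -35.1 -1.6 -0 -0 -2.8 ; -34.4 -36.9 -1.5 -0 -0 -2.8 ; -32.5 -38.6 -1.5 -0 -0 -2.9 ; -30.5 -40.1 -1.5 -0 -0 -2.8
```

```bash
python3 -m crank '-1 -44.8 -23 -1.5 0 0 -2.8; -1 -43.7 -25.2 -1.5 0 0 -2.9; -1 -42.4 -27.3 -1.5 0 0 -2.8; -1 -40.9 -29.4 -1.5 0 0 -2.9; -1 -39.4 -31.4 -1.5 0 0 -2.8; -1 -37.8 -33.4 -1.5 0 0 -2.9; -1 -36.1 -35.1 -1.6 0 0 -2.8; -1 -34.4 -36.9 -1.5 0 0 -2.8; -1 -32.5 -38.6 -1.5 0 0 -2.9; -1 -30.5 -40.1 -1.5 0 0 -2.8' && python3 -m crank '-1 0 0 0 0 0 0; -1 0 0 0 0 0 0'
python3 - <<'E'
from h import *
st=env.state(); print(st["ee_pos"],st["ee_rot"],st["force"])
im=grab_frame("wrist"); cv2.imwrite("pics/w1.png",im)
c=cam("wrist",st)
for X in [(527.7,203.9,70),(612,-23.5,70)]: print(proj(c,X))
E
```

```text
time_s: 1.75
ee_pos: [528.9, 202.7, 240.3]
ee_rot: [180.0, 0.0, -167.9]
force: [0.9, 0.2, 0.3]
gripper_width: 91.5
gripper_force: 0.0
time_s: 2.0
ee_pos: [527.2, 204.2, 239.9]
ee_rot: [180.0, -0.0, -168.1]
force: [-0.5, 0.6, 0.6]
gripper_width: 91.5
gripper_force: 0.0
[527.23401153 204.15016796 239.86178539] [ 1.79963777e+02 -4.78751647e-02 -1.68073237e+02] [-0.48606253  0.62077086  0.57715239]
[322.57888629 184.0565383 ]
[121.05880901 213.01721467]
```

View pics/w1.png

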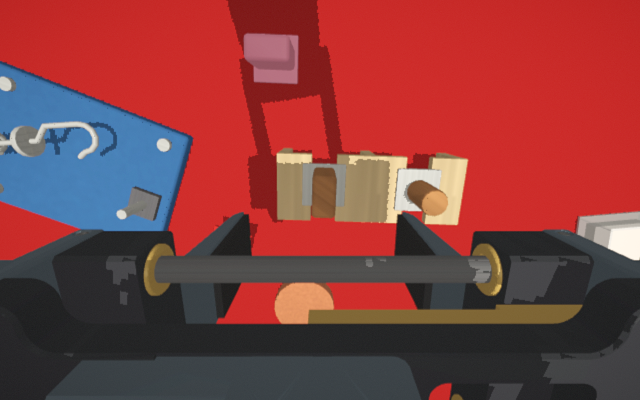

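The wrist view shows the puller's guard at (302-345, 164-206), centred at about (324,185) against a predicted (322.6,184). The grip lies along the tool x axis, the scraper is clear at (418,190), and the rack squares with the tool.

```bash
python3 -m crank '-1 0 0 40 0 0 0; -1 0 0 50 0 0 0; -1 0 0 40 0 0 0; -1 0 0 18 0 0 0; -1 0 0 0 0 0 0; 1 0 0 0 0 0 0; 1 0 0 0 0 0 0; 1 0 0 0 0 0 0; 1 0 0 0 0 0 0; 1 0 0 0 0 0 0' 45; python3 -m crank '1 0 0 0 0 0 0; 1 0 0 0 0 0 0' 45
```

```text
time_s: 3.3
ee_pos: [527.8, 203.9, 92.2]
ee_rot: [180.0, 0.0, -168.0]
force: [0.7, -0.1, 0.3]
gripper_width: 43.7
gripper_force: 0.0
time_s: 3.55
ee_pos: [527.7, 204.0, 92.0]
ee_rot: [180.0, -0.0, -168.0]
force: [-0.5, 0.4, 0.1]
gripper_width: 24.1
gripper_force: 0.5
```

```bash
python3 -m crank '1 0 0 0 0 0 0; 1 0 0 0 0 0 0; 1 0 0 -20 0 0 0; 1 0 0 -35 0 0 0; 1 0 0 -33 0 0 0; 1 0 0 0 0 0 0' 45
python3 - <<'E'
from h import *
plan([(553.8,-159.5,170,195.7,10)],start=(527.7,204,180,192))
E
```

```text
time_s: 4.3
ee_pos: [529.2, 204.4, 182.4]
ee_rot: [180.0, 0.3, -168.0]
force: [-0.4, 0.1, -2.2]
gripper_width: 23.8
gripper_force: 45.0
5 -36.1 1 0 0 -0.4 ; 5.3 -36.1 1 -0 0 -0.3 ; 5.4 -36 1 -0 0 -0.4 ; 5.7 -36 1 -0 0 -0.4 ; 6 -35.9 1 -0 0 -0.4 ; 6.1 -36 1 -0 0 -0.3 ; 6.4 -35.8 1 -0 0 -0.4 ; 6.7 -35.9 1 -0 0 -0.4 ; 6.9 -35.8 1 -0 0 -0.3 ; 7 -35.7 1 -0 0 -0.4
```

```bash
python3 -m crank '1 5 -36.1 1 0 0 -0.4; 1 5.3 -36.1 1 0 0 -0.3; 1 5.4 -36 1 0 0 -0.4; 1 5.7 -36 1 0 0 -0.4; 1 6 -36 1 0 0 -0.4; 1 6.1 -36 1 0 0 -0.3; 1 6.4 -36 1 0 0 -0.4; 1 6.7 -36 1 0 0 -0.4; 1 6.9 -36 1 0 0 -0.3; 1 7 -35.7 1 0 0 -0.4' && python3 -m crank '1 0 0 0 0 0 0; 1 0 0 0 0 0 0'
python3 - <<'E'
from h import *
st=env.state(); c=cam("wrist",st)
im=grab_frame("wrist"); cv2.imwrite("pics/w2.png",im)
th=np.radians(105.7); pin=np.array([577,-239.5])
print(st["ee_pos"],st["ee_rot"],st["force"])
for n,X in dict(post=(612.3,-23.5,70),pin=(577,-239.5,66),collar=(*(pin+102*np.array([np.cos(th),np.sin(th)])),55),neckend=(*(pin+65*np.array([np.cos(th),np.sin(th)])),55),target=(553.8,-159.5,55)).items(): print(n,proj(c,X).round(1))
E
```

```text
time_s: 5.55
ee_pos: [552.8, -161.1, 167.9]
ee_rot: [179.9, -0.2, -164.3]
force: [-0.1, 0.4, -0.5]
gripper_width: 24.0
gripper_force: 45.0
time_s: 5.8
ee_pos: [553.0, -159.5, 168.7]
ee_rot: [179.9, -0.1, -164.4]
force: [-0.5, -0.3, -1.8]
gripper_width: 23.7
gripper_force: 45.0
[ 552.99180744 -159.49989073  168.6668252 ] [ 1.79881148e+02 -1.15941133e-01 -1.64356303e+02] [-0.51483517 -0.28146408 -1.78694962]
post [437.  290.4]
pin [233.6 201. ]
collar [341.7 197.9]
neckend [303.7 197.9]
target [322.5 197.2]
```

View pics/w2.png

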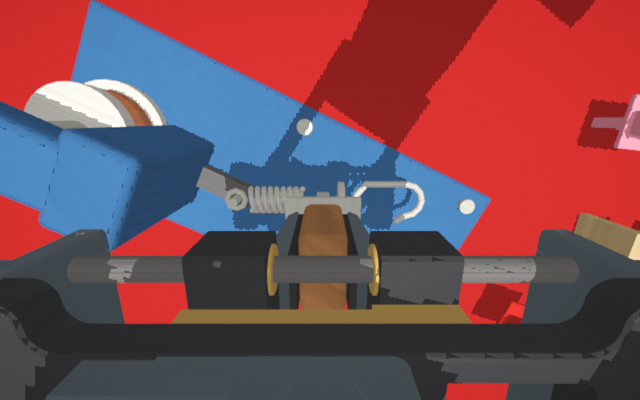

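The wrist view shows the pivot pin eye at (236,199), the coil ending at about (305,198), the collar at (341,190) and the hook bend to (424,200). The predictions agree within 2-3 px. The guard is centred at u≈323 in the fingers, so the fork is over the neck and can go down.

```bash
python3 -m crank '1 0 0 20 0 0 0; 1 0 0 20 0 0 0; 1 0 0 10 0 0 0; 1 0 0 10 0 0 0; 1 0 0 0 0 0 0; 1 0 0 0 0 0 0'
python3 - <<'E'
from h import *
pin=np.array([577,-239.]);
def f(r,th): t=np.radians(th); return (*(pin+r*np.array([np.cos(t),np.sin(t)])),109,th+90)
a=f(82,105.7); 
print("target",np.round(a,1))
plan([(*f(172+76-78,105.7),10)])
E
```

```text
time_s: 6.6
ee_pos: [554.2, -160.1, 110.6]
ee_rot: [-180.0, 0.1, -164.3]
force: [-0.6, -0.2, -1.2]
gripper_width: 23.7
gripper_force: 45.0
target [ 554.8 -160.1  109.   195.7]
-0.1 8.8 0.2 -0 0.1 -0 ; -0 8.8 0.1 -0 -0 -0 ; -0.1 8.8 0.2 -0 -0 -0 ; -0 8.8 0.1 -0 -0 -0 ; -0.1 8.8 0.2 -0 -0 -0 ; -0 8.7 0.1 -0 -0 -0 ; -0.1 8.8 0.2 -0 -0 -0 ; -0 8.8 0.1 -0 -0 -0 ; -0.1 8.8 0.2 -0 -0 -0 ; -0 8.8 0.1 -0 -0 -0
```

```bash
python3 -m crank '1 0 4 2 0 0 0; 1 0 8 0 0 0 0; 1 0 8 0 0 0 0; 1 0 8 0 0 0 0; 1 0 8 0 0 0 0; 1 0 0 0 0 0 0; 1 0 0 0 0 0 0'; python3 -m crank '1 0 0 0 0 0 0'
```

```text
time_s: 7.48
ee_pos: [544.2, -125.7, 108.1]
ee_rot: [-180.0, 0.0, -164.3]
force: [0.4, -4.4, -1.5]
gripper_width: 24.0
gripper_force: 45.0
time_s: 7.6
ee_pos: [544.3, -125.8, 108.1]
ee_rot: [-180.0, 0.0, -164.3]
force: [-0.0, -3.8, -0.9]
gripper_width: 23.6
gripper_force: 45.0
```

```bash
python3 -m crank '1 0 8 0 0 0 0; 1 0 8 0 0 0 0; 1 0 8 0 0 0 0; 1 0 8 0 0 0 0; 1 0 8 0 0 0 0; 1 0 8 0 0 0 0; 1 0 3 0 0 0 0; 1 0 0 0 0 0 0; 1 0 0 0 0 0 0'
python3 - <<'E'
from h import *
st=env.state(); print(np.round(st["ee_pos"],1),np.round(st["force"],1))
im=grab_frame("top"); cv2.imwrite("pics/t2.png",cv2.resize(im[100:230,290:530],None,fx=3.3,fy=3.3,interpolation=cv2.INTER_CUBIC))
c=cam("wrist",st); w=grab_frame("wrist"); cv2.imwrite("pics/w3.png",w)
pin=np.array([577,-239.]); d=st["ee_pos"][:2]-pin; r=np.hypot(*d); th=np.degrees(np.arctan2(d[1],d[0])); print("r",r,"th",th)
for n,X in dict(post=(612.3,-23.5,70),seat=(*(pin+d/r*(r+78)),55)).items(): print(n,proj(c,X).round(1),proj(cam("top"),X).round(1))
E
```

```text
time_s: 8.72
ee_pos: [530.5, -76.9, 108.2]
ee_rot: [-179.9, 0.0, -164.3]
force: [1.1, -7.2, -2.2]
gripper_width: 23.6
gripper_force: 45.0
[530.5 -76.9 108.2] [ 1.1 -7.2 -2.2]
r 168.6214127325474 th 106.00743589618722
post [359.4 332.5] [338.4 145.6]
seat [424.5 216.2] [329.8 193.2]
```

View pics/w3.png

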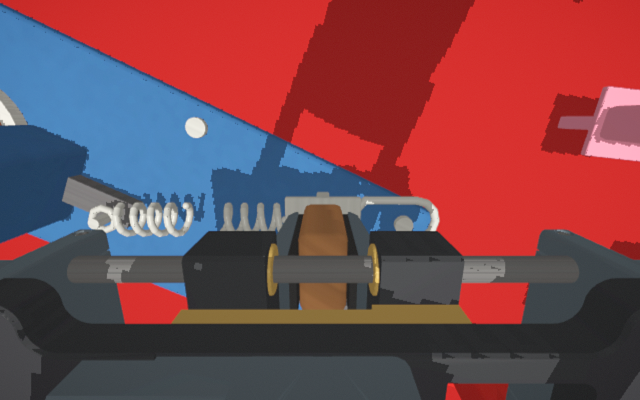

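The wrist view shows the stretched coil, the guard over the collar, and the bend's outer edge at (438,215), near its predicted spot. The force of 7.3 N means about 75 mm of stretch. Next is the swing about the pin.

Run:
```python
from h import *
pin=np.array([577,-239.])
def f(r,th): t=np.radians(th); return (*(pin+r*np.array([np.cos(t),np.sin(t)])),108,th+90)
plan([(*f(168.6,106-2.6*k),1) for k in range(1,11)],start=(530.5,-76.9,108,196))
```

```text
-7.7 -0.2 -0 -0 -0 2.6
-7.6 -0.2 -0 -0 -0 2.6
-7.7 -0.2 -0 -0 -0 2.6
-7.6 -0.1 -0 -0 -0 2.6
-7.7 -0.2 -0 -0 -0 2.6
-7.6 -0.2 -0 -0 -0 2.6
-7.7 -0.2 -0 -0 -0 2.6
-7.6 -0.1 -0 -0 -0 2.6
-7.7 -0.2 -0 -0 -0 2.6
-7.6 -0.2 -0 -0 -0 2.6
```

```bash
python3 -m crank '1 -7.7 -0.2 0 0 0 2.6; 1 -7.6 -0.2 0 0 0 2.6; 1 -7.7 -0.2 0 0 0 2.6; 1 -7.6 -0.1 0 0 0 2.6; 1 -7.7 -0.2 0 0 0 2.6; 1 0 0 0 0 0 0'; python3 -m crank '1 -7.6 -0.2 0 0 0 2.6; 1 -7.7 -0.2 0 0 0 2.6; 1 -7.6 -0.1 0 0 0 2.6; 1 -7.7 -0.2 0 0 0 2.6; 1 0 0 0 0 0 0;1 0 0 0 0 0 0'
python3 - <<'E'
from h import *
st=env.state(); 
im=grab_frame("top"); sc=grab_frame("scene")
a=cv2.resize(im[110:200,310:450],None,fx=4,fy=4,interpolation=cv2.INTER_CUBIC);b=cv2.resize(sc[190:270,220:360],None,fx=4,fy=4,interpolation=cv2.INTER_CUBIC)[:236]
cv2.imwrite("pics/t3.png",np.vstack([a,b]))
pin=np.array([577,-239.]); d=st["ee_pos"][:2]-pin; r=np.hypot(*d); th=np.degrees(np.arctan2(d[1],d[0])); print("r",r,"th",th)
E
```

```text
time_s: 9.57
ee_pos: [568.0, -71.0, 107.9]
ee_rot: [-179.9, -0.1, -177.3]
force: [0.5, -7.4, -2.1]
gripper_width: 23.8
gripper_force: 45.0
time_s: 10.32
ee_pos: [597.8, -72.5, 107.8]
ee_rot: [-179.9, -0.1, 172.4]
force: [-0.8, -7.6, -0.4]
gripper_width: 23.9
gripper_force: 45.0
r 167.75328388748983 th 82.89276645258838
```

View pics/t3.png

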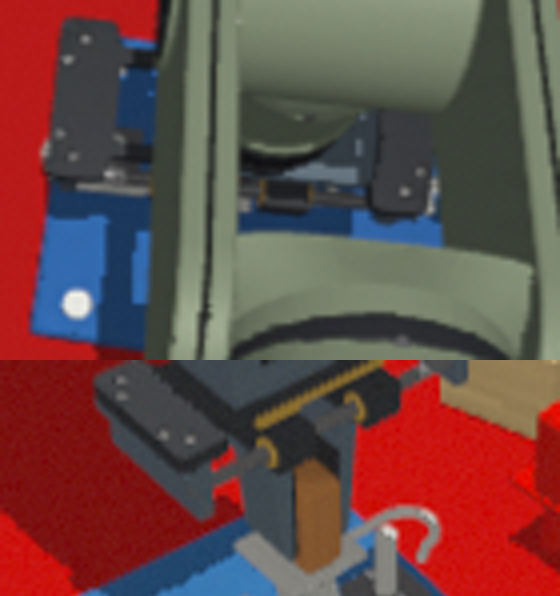

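The scene crop shows the hook bend curling around the post (post top at crop (387,530), tip at (422,560), outermost bend at (437,520)). I'll fit the hook model to these pixels to get the hook's angle.

Run:
```python
from h import *
c=cam("scene"); pin=np.array([577,-239.])
print("post proj",proj(c,(612.3,-23.5,70)), "seen",(316.8,232.5))
a=np.radians(np.linspace(90,-90,40)); arc=np.c_[-7+16*np.cos(a),16*np.sin(a)]
P=np.vstack([[-59,0],[-43,16],arc,[-14,-21]])
for th in (79,81,82,83,85,87):
  t=np.radians(th); R=np.array([[np.cos(t),-np.sin(t)],[np.sin(t),np.cos(t)]])
  for r in (245,248):
    W=pin+(R@(P+[r,0]).T).T; q=np.array([proj(c,(*w,55)) for w in W])
    post=(R.T@(np.array([612.3,-23.5])-pin))-[r,0]
    print(th,r,"right",q[q[:,0].argmax()].round(1),"top",q[q[:,1].argmin()].round(1),"tip",q[-1].round(1),"post in hook",post.round(1))
```

```text
post proj [315.75260975 231.55425795] seen (316.8, 232.5)
79 245 right [332.2 234.8] top [324.9 229.5] tip [328.2 241.4] post in hook [-26.7   6.5]
79 248 right [333.3 234.3] top [326. 229.] tip [329.3 240.8] post in hook [-29.7   6.5]
81 245 right [329.9 232.6] top [322.3 227.5] tip [326.1 239.1] post in hook [-26.6  -1.2]
81 248 right [330.9 232. ] top [323.4 226.9] tip [327.2 238.5] post in hook [-29.6  -1.2]
82 245 right [328.6 231.5] top [321.6 226.5] tip [325. 238.] post in hook [-26.7  -5. ]
82 248 right [329.7 230.9] top [322.6 225.9] tip [326.1 237.4] post in hook [-29.7  -5. ]
83 245 right [327.4 230.4] top [320.2 225.5] tip [324. 237.] post in hook [-26.8  -8.8]
83 248 right [328.4 229.8] top [321.3 225. ] tip [325.  236.3] post in hook [-29.8  -8.8]
85 245 right [324.9 228.7] top [317.5 223.7] tip [321.7 234.9] post in hook [-27.2 -16.4]
85 248 right [325.9 228. ] top [318.5 223.1] tip [322.7 234.2] post in hook [-30.2 -16.4]
87 245 right [322.3 226.6] top [315.3 221.8] tip [319.4 232.9] post in hook [-27.9 -24. ]
87 248 right [323.2 226. ] top [316.3 221.2] tip [320.4 232.2] post in hook [-30.9 -24. ]
```

```bash
python3 -m crank '1 -5 0 0 0 0 1.6; 1 0 0 0 0 0 0; 1 0 -4 0 0 0 0; 1 0 -4 0 0 0 0; 1 0 -4 0 0 0 0; 1 0 -4 0 0 0 0; 1 0 0 0 0 0 0'; python3 -m crank '1 0 -3 0 0 0 0; 1 0 -3 0 0 0 0; 1 0 -3 0 0 0 0; 1 0 -3 0 0 0 0; 1 0 0 0 0 0 0; 1 0 0 0 0 0 0'; python3 -m crank '1 0 -3 0 0 0 0; 1 0 -3 0 0 0 0; 1 0 0 0 0 0 0; 1 0 0 0 0 0 0'
```

```text
time_s: 11.3
ee_pos: [600.0, -88.8, 107.9]
ee_rot: [-179.9, -0.1, 170.7]
force: [-1.1, -5.6, -1.3]
gripper_width: 23.7
gripper_force: 45.0
time_s: 12.05
ee_pos: [598.4, -99.8, 107.9]
ee_rot: [-180.0, -0.1, 170.7]
force: [-1.9, -4.1, -1.5]
gripper_width: 24.1
gripper_force: 45.0
time_s: 12.55
ee_pos: [598.1, -105.6, 108.0]
ee_rot: [180.0, -0.0, 170.7]
force: [0.4, -0.0, -1.2]
gripper_width: 24.0
gripper_force: 45.0
```

```bash
python3 -m crank '1 0 -3 0 0 0 0; 1 0 -4 0 0 0 0; 1 0 -3 0 0 0 0; 1 0 0 0 0 0 0; 1 0 0 0 0 0 0'
python3 - <<'E'
from h import *
sc=grab_frame("scene"); cv2.imwrite("pics/s4.png",cv2.resize(sc[190:290,210:370],None,fx=4.5,fy=4.5,interpolation=cv2.INTER_CUBIC))
E
```

```text
time_s: 13.18
ee_pos: [596.4, -115.7, 108.0]
ee_rot: [180.0, 0.0, 170.7]
force: [0.5, 0.8, -0.8]
gripper_width: 24.2
gripper_force: 45.0
```

View pics/s4.png

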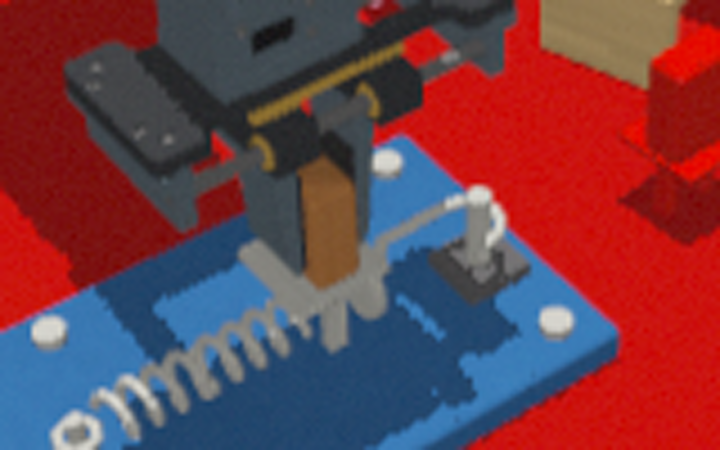

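The picture shows the post (480,200) sitting in the hook's bend with the spring stretched. The collar (370,290) is clear of the prong (335,320), so I can lift the fork off and take the puller home.

```bash
python3 -m crank '1 0 0 -15 0 0 0; 1 0 0 -25 0 0 0; 1 0 0 -32 0 0 0; 1 0 0 0 0 0 0'
python3 - <<'E'
from h import *
plan([(527.7,204,178,192,10)])
E
```

```text
time_s: 13.72
ee_pos: [598.4, -116.1, 183.8]
ee_rot: [-180.0, 0.4, 170.7]
force: [0.4, 0.9, -0.9]
gripper_width: 23.8
gripper_force: 45.0
12.2 30.4 0.5 -0 0.4 -2.1 ; 11 30.9 0.5 -0 0 -2.2 ; 9.8 31.3 0.6 -0 0 -2.1 ; 8.7 31.6 0.6 -0 0 -2.1 ; 7.6 31.9 0.5 -0 0 -2.2 ; 6.3 32.1 0.6 -0 0 -2.1 ; 5.1 32.4 0.5 -0 0 -2.1 ; 3.9 32.6 0.6 -0 0 -2.2 ; 2.7 32.6 0.6 -0 0 -2.1 ; 1.5 32.8 0.5 -0 0 -2.1
```

```bash
python3 -m crank '1 12.2 30.4 0 0 0 -2.1; 1 11 30.9 0 0 0 -2.2; 1 9.8 31.3 0 0 0 -2.1; 1 8.7 31.6 0 0 0 -2.1; 1 7.6 31.9 0 0 0 -2.2; 1 6.3 32.1 0 0 0 -2.1; 1 5.1 32.4 0 0 0 -2.1; 1 3.9 32.6 0 0 0 -2.2; 1 2.7 32.6 0 0 0 -2.1; 1 1.5 32.8 0 0 0 -2.1'; python3 -m crank '1 0 0 0 0 0 0; 1 0 0 0 0 0 0; 1 0 0 0 0 0 0'
python3 - <<'E'
from h import *
plan([(527.7,204,130,192,2)])
cv2.imwrite("pics/w5.png",grab_frame("wrist"))
E
```

```text
time_s: 14.98
ee_pos: [524.9, 205.2, 179.3]
ee_rot: [-180.0, -0.1, -168.0]
force: [0.3, 0.6, -1.2]
gripper_width: 24.0
gripper_force: 45.0
time_s: 15.35
ee_pos: [525.8, 203.5, 179.8]
ee_rot: [-180.0, -0.0, -168.1]
force: [0.2, -0.1, -1.7]
gripper_width: 23.7
gripper_force: 45.0
-1 0.1 24.9 -0 -0 -0 ; -1 0 24.9 -0 -0 -0.1
```

View pics/w5.png

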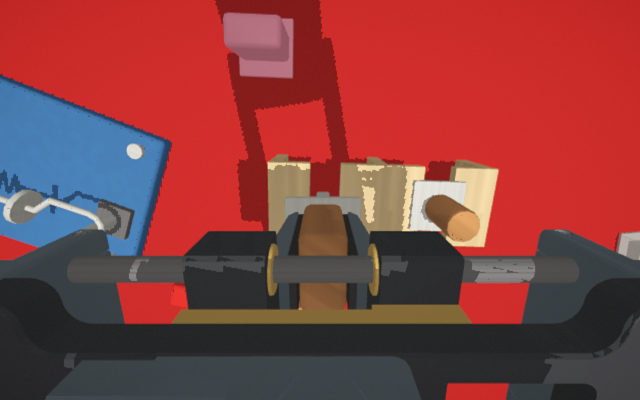

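The wrist view shows the slot gap at u≈310-340 and the puller at u≈323, so they are aligned. The hook is still on the post at the left (100,215).

```bash
python3 -m crank '1 -1 0.5 25 0 0 0; 1 -1 0.5 25 0 0 0; 1 0 0 20 0 0 0; 1 0 0 10 0 0 0; 1 0 0 4 0 0 0; 1 0 0 2 0 0 0; 1 0 0 0 0 0 0; 1 0 0 0 0 0 0'
```

```text
time_s: 16.4
ee_pos: [527.8, 205.9, 94.6]
ee_rot: [180.0, 0.1, -168.0]
force: [-0.7, -0.3, -1.5]
gripper_width: 23.7
gripper_force: 45.0
```

```bash
python3 -m crank '1 0 0 2 0 0 0; 1 0 0 0 0 0 0; 0.3 0 0 0 0 0 0; 0.3 0 0 0 0 0 0; -1 0 0 0 0 0 0; -1 0 0 0 0 0 0; -1 0 0 0 0 0 0; -1 0 0 0 0 0 0; -1 0 0 0 0 0 0; -1 0 0 0 0 0 0' ; python3 -m crank '-1 0 0 0 0 0 0; -1 0 0 -20 0 0 0; -1 0 0 -40 0 0 0; -1 0 0 -50 0 0 0; -1 0 0 -40 0 0 0; -1 0 0 0 0 0 0; -1 0 0 0 0 0 0; -1 0 0 0 0 0 0'
python3 - <<'E'
from h import *
w=grab_frame("wrist"); s=grab_frame("scene")
a=cv2.resize(w[:230],(640,230)); b=cv2.resize(s[130:270,200:410],None,fx=2.5,fy=2.5); b=np.pad(b,((0,0),(0,640-b.shape[1]),(0,0)))
cv2.imwrite("pics/f6.png",np.vstack([a,b]))
c=cam("wrist"); print(proj(c,(527.7,203.9,70)))
E
```

```text
time_s: 17.65
ee_pos: [527.5, 205.8, 92.0]
ee_rot: [180.0, -0.0, -168.0]
force: [-0.3, -0.7, -0.7]
gripper_width: 89.1
gripper_force: 0.0
time_s: 18.65
ee_pos: [526.7, 205.4, 240.4]
ee_rot: [-180.0, -0.2, -168.0]
force: [0.2, -0.3, 0.1]
gripper_width: 91.0
gripper_force: 0.0
[321.47413192 184.14356307]
```

View pics/f6.png

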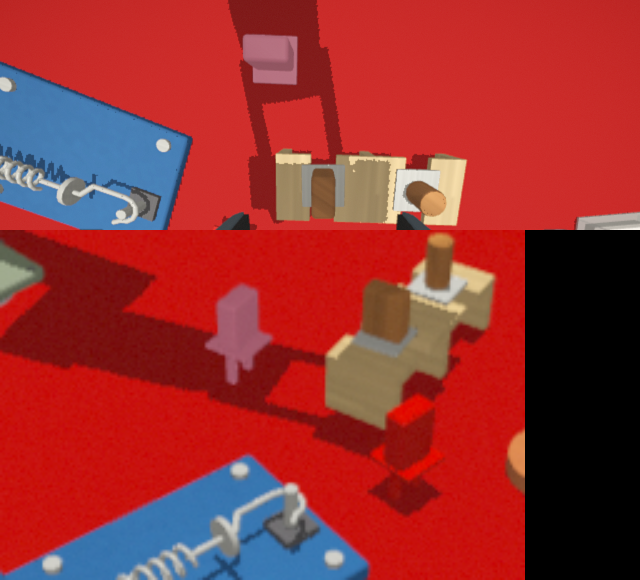

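The picture shows the puller hanging upright in its slot (wrist (323,185), the same place as before). The hook is on the post (scene crop (292,500)), the spring is stretched, and the gripper is clear of everything.

```bash
python3 -c "
from workcell import env
print(env.job_done())"
```

```text
the job is handed in; nothing more can be done
None
```

The job is handed in at about 19 s of the 59 s: the spring's hook sits on the anchor post under tension and the puller hangs upright in its own slot, as the last pictures show; the judge returned no verdict.

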